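Fit the spout of the office water filter into its push-fit port

TASK

Take the chrome spout out of the white rinse rack and push its stem straight down into the push-fit port on top of the drinking-water filter, past the seal until it is firmly home on the rubber seat, with its outlet over the drip tray. Then give it a firm pull upwards, so that the port's dark collar comes up with it, to check that it is held, and let go. Do not strain the fitting by ramming or wrenching it, and leave the red plug, the mug and the bottle alone.

Things in the scene. Friction and masses are not known exactly. Their poses are not given: they have to be found in the camera images.
- filter: countertop water filter, fixed: white base plate 232 x 134 x 12 mm, clear sump 106 mm across with blue ribbed head (116 mm across, top at 158 mm), and on the head a white upright port 35 mm across. Origin on the table under the port's vertical axis; z up; x points to the front, where the black drip tray with steel bars lies on the base plate
- mouth (a point): centre of the port's mouth, 194 mm above the table, level with the top of the dark grey collar at rest; axes as the filter's. The collar (28 mm across, 5 mm proud of the port) is flared from 20 mm at its top to 17.4 mm inside; below it the bore is 16.6 mm wide, straight down. Steel teeth in the collar touch the stem 6 to 8 mm down and drag lightly
- seal (a point): centre of the hidden rubber seal in the bore, 11.5 mm below the mouth. A stem meets it when about 12 mm in, needs roughly 6 to 14 N to pass, is past it at 17 mm and then slides on at roughly 3 to 7 N until it meets the rubber seat, 22 to 30 mm below the mouth: that depth differs from fitting to fitting and cannot be seen, only felt
- tray (a point): centre of the drip tray (88 x 112 mm), 112 mm in front of the port's axis and 18 mm above the table
- spout: loose chrome spout, about 150 g, standing stem down in the rack. Stem: 15 mm diameter, 45 mm long, its lower end tapered over 5 mm to 11 mm diameter. Above it a hub with flat sides, 24 (x) x 20 (y) x 30 (z) mm, to take between the fingers across y. From the hub a 12 mm tube runs along x and turns down to a black outlet. Origin at the centre of the stem's lower end, z up the stem, x to the outlet
- spout_hub (a point): centre of the spout's hub, 60 mm up the stem's axis from the stem's lower end; axes as the spout's
- outlet (a point): the outlet's opening, 110 mm from the stem's axis along the spout's x, 47 mm above the stem's lower end
- collet (a joint): rise of the dark collar (m): 0 pressed in, 0.0025 pulled right up. A tube pulled back is bitten by the collar's teeth and lifts it against a spring (1 N, then 3 N per mm, besides the seal's drag of roughly 3 to 7 N) until it stops. A pull of 10 to 20 N is a fair check; the teeth's bite adds up to over twice the pull, and past 40 N the fitting suffers
- seat (a joint): squeeze of the rubber seat at the bottom of the bore (m): 0 untouched, about 10 N per mm; 0.001 is a firm seating, more than 0.0025 damages it. When let go, the seat lifts the stem by 1 to 2 mm at most
- rack: white rinse rack, fixed: block 70 (x) x 160 (y) x 42 (z) mm on a blue foot (86 x 176 x 8 mm), with three sockets 16.2 mm wide and 30 mm deep, in line along its y, 55 mm apart. Origin at the centre of its underside. Spout and plug stand in the two outer sockets, either way round; the spout's hub starts 15 mm above the block's top
- plug: red blanking plug in the other outer socket: 15 mm diameter, 22 mm head standing 9 mm above the block; stays where it is. Origin at its lower end
- mug: white mug, 80 mm across, 92 mm high, on the counter; stays where it is. Origin under its centre
- bottle: water bottle, 64 mm across, 190 mm high, on the counter; stays where it is. Origin under its centre
Mind the look-alikes: they are no part of the job. What is meant by the spout is not purple or yellow, and is the smaller of those in its own colour.

How it is judged:
By the outcome, as a careful person would: the job done as asked, in the order asked, and still so for the second after the job is handed in, with the robot touching nothing.
It also fails if it takes over 53 s, if anything falls off the work surface, if the arm or the gripper's body presses on something with over 40 N, if the wrist force passes 120 N, or if a joint passes its speed limit or range.

ROBOT

A 6-joint arm with a two-finger parallel gripper is mounted at the origin on the work surface. World frame = base frame: x ahead of the robot, y to its left, z up, the work surface at z = 0. Lengths are in mm, angles in rad, forces in N, time in s.
With the tool pointing down it reaches from about 350 to 875 mm from the base axis. Payload 4.2 kg.
Tool frame: the origin (TCP) lies on the mounting face of the last link; the fingertips stand 173 mm ahead of it and the grasp point (between the pads) lies grip_point_offset ahead of it (grip_point_offset is the distance from the TCP to the grasp point, in mm); z points along the fingers, y is the line along which they close (so a half turn about z gives the same grasp; the last joint's range is limited). The gripper opens to 85 mm and grips with 20 to 120 N. Pads are 22 mm wide; open, the fingers measure 114 mm over their backs; the gripper's body (76 mm by 85 mm) begins 54 mm behind the grasp point. The pads swing forward as they close: fully open they stand 13 mm farther back than shut.
Start: joints at [-1.037, 0.385, 0.008, 0, -1.194, -0.259], TCP at [169.613, -601.524, 404.712] pointing down, gripper open.
Joint ranges: [-3.14, 3.14], [-1.21, 2.06], [-1.07, 1.41], [-3.16, 2.05], [-2.99, -0.16], [-3.1, 3.1]. Speed limits (rad/s): [2.79, 2.79, 3.14, 3.14, 3.14, 3.14].

INTERFACE

Orientations are given as a unit quaternion [x, y, z, w].
In Python, from bench import read_state, get_image, job_done, recognise, place_of, grip_point_offset gives the robot as it stands. The module is installed in compiled form; this text tells all that it offers.
- The arm moves only by the tool carry_out, never from a script. Its arguments are lists of equal length, an entry for each row: "slide": the shift along the tool's x, y, z in m, a list of three; "roll": the turn about the tool's z in degrees; "claw": the finger opening in m, from 0 to 0.0854. A call has 1 to 8 rows; each row is the pose to reach, as a shift and turn from the pose commanded when the call began, along the tool's axes at that moment; what a row does not reach only later rows make up. A row lasts 1/8 s, in which the tool goes at most 62.5 mm and 10.7 degrees, less where a joint would pass 70% of its speed; a pose out of reach is approached as far as the arm can. A call with a gripper value outside its range is refused whole. The fingers move at their own pace and stop on an object; the grip force is fixed at half the most. Time passes only in rows, so rows that repeat a pose let the fingers close. It gives the time, the measured TCP pose, the force, the opening and the grip force at its end, in the units of the state.
- read_state(): the state, without advancing time (a new reading comes with each control period).
- get_image(name): name is "side" or "top" or "wrist"; returns a dict with "img" (480x640x3 uint8, red, green, blue), "z_map" (480x640 float32, mm along the optical axis (not along the pixel's ray), 0 where there is no reading), "mtx" (3x3 intrinsics, pixels), "k1" (the pictures are not rectified: a ray, as slopes to the right and down, at radius r is drawn at 1 + k1 r^2 times it, then the intrinsics apply), "world_from_camera" (4x4, takes a point from camera to world coordinates); the wrist camera has in their place "T_tool_cam" (4x4, takes a point from camera to tool coordinates, whose origin is the TCP and whose axes are the flange's). Camera axes: x right, y up, looking along -z (the intrinsics and any distortion apply to the point x, -y, -z); pixel columns grow to the right and rows downward; lengths in mm; the calibration is good to about 2 mm. A picture is of the moment at which its call begins: read the wrist's pose just before it.
- job_done(): hands the job in; it is judged then, once.
Trained networks look in a picture, given as the dict that the camera call returned (one of the last four; its "shot" number tells which), for a name from the list of things; names that differ only in an ending like _2 or _b are one class to them, and where a whole thing is asked for, a point or a joint stands for the part that bears it (a point fixed in the world has none). Each returns a list of dicts, best first, with "conf" (0 to 1); they miss things now and then, are a little off and sometimes report something else, mostly with a low value. They report only what shows in the picture. A call takes as long as a camera call. They do not tell look-alikes from the thing itself.
- recognise(picture, thing): "at" ([column, row] in pixels, amid what is visible of it).
- place_of(picture, thing): "at" ([column, row] in pixels: a listed point, or the origin of a listed thing).
The state is a dict: "clock": time; "joints": joint angles; "joint_vel": joint speeds; "joint_efforts": joint torques, N m; "position": TCP position; "ee_rot": TCP orientation; "contact_force": force on the tool from outside, world axes, zero at the start; "wrist_torque": the same for the moment, N m; "gripper_width": finger opening in mm; "grasp_force": force on a finger pad.
Only numpy, scipy, OpenCV 4.12 (cv2) and the standard library are available. Lean on these libraries where they do the work, as an engineer would, in place of code of your own. Each camera call takes 0.05 s, during which the arm holds its last target. There are 200 camera calls.

## Working session

There is one attempt and no reset: what is moved stays moved. The work goes in short steps, Python scripts to look and compute and a tool call to move; the robot and the scene stay as the last step left them, time stands still between calls to the robot, and variables do not carry over. Pictures are saved under pics/ and viewed, at most 10 in all, crops included, and the job is handed in when it is done.

Besides the shell and the picture viewer there is one more tool, called after ">>>" in YAML: its name, and indented under it one key for each argument. carry_out: Moves the arm, as the interface text tells. Its arguments: {"type":"object","properties":{"slide":{"type":"array"},"roll":{"type":"array"},"claw":{"type":"array"}},"required":["slide","roll","claw"]}

```bash
mkdir -p pics; cat > h.py <<'E'
import numpy as np, cv2
from bench import *
from scipy.spatial.transform import Rotation as R
def T_of(p,st=None):
    if "world_from_camera" in p: return np.array(p["world_from_camera"])
    T=np.eye(4);T[:3,:3]=R.from_quat(st["ee_rot"]).as_matrix();T[:3,3]=st["position"]
    return T@np.array(p["T_tool_cam"])
def ray(p,uv,st=None):
    K=np.array(p["mtx"],float);u=cv2.undistortPoints(np.array([[uv]],float),K,np.array([p["k1"],0,0,0.]))[0,0]
    T=T_of(p,st);return T[:3,3],T[:3,:3]@np.array([u[0],-u[1],-1.])
def at_z(p,uv,z,st=None):
    o,d=ray(p,uv,st);return o+d*(z-o[2])/d[2]
def at_depth(p,uv,st=None):
    o,d=ray(p,uv,st);c,r=np.round(uv).astype(int);w=p["z_map"][max(r-1,0):r+2,max(c-1,0):c+2];w=w[w>0]
    return o+d*np.median(w) if w.size else None
def proj(p,X,st=None):
    T=np.linalg.inv(T_of(p,st));c=T[:3,:3]@np.array(X,float)+T[:3,3]
    s=np.array([c[0],-c[1]])/-c[2];s=s*(1+p["k1"]*s@s);K=np.array(p["mtx"]);return K[:2,:2]@s+K[:2,2]
def save(p,n,box=None,f=1):
    im=cv2.cvtColor(p["img"],cv2.COLOR_RGB2BGR)
    if box: im=im[box[1]:box[3],box[0]:box[2]]
    cv2.imwrite("pics/"+n,cv2.resize(im,None,fx=f,fy=f,interpolation=cv2.INTER_CUBIC))
E
python3 - <<'E'
from h import *
np.set_printoptions(precision=1,suppress=True)
print(grip_point_offset,read_state())
for n in("top","side"):
    p=get_image(n);save(p,n+".png")
    for t in("spout","spout_hub","outlet","mouth","tray","filter","rack","plug","mug","bottle"):
        for d in place_of(p,t)[:4]:
            print(n,t,round(d["conf"],2),np.array(d["at"]),at_depth(p,d["at"]))
E
```

```text
154.70000000000002 {'clock': 0.0, 'joints': array([-1. ,  0.4,  0. , -0. , -1.2, -0.3]), 'joint_vel': array([ 0., -0., -0.,  0., -0.,  0.]), 'joint_efforts': array([ -0. , -39.2,  18.8,   4.2,  -0. ,   0. ]), 'position': array([ 169.6, -601.3,  403.6]), 'ee_rot': array([-0.1,  1. ,  0. , -0. ]), 'contact_force': array([ 0.1, -0.6, -0.2]), 'wrist_torque': array([-0.,  0.,  0.]), 'grasp_force': 0.0, 'gripper_width': 85.59621566432921}
top spout 0.86 [169.5 174.8] [712.6 358.5  14.8]
top spout 0.85 [214.4 178.4] [698.5 240.5  23.5]
top spout 0.79 [206.2 230.8] [555.1 256.3  42.9]
top spout 0.56 [182.8 332.2] [304.5 313.2  19. ]
top spout_hub 0.95 [210.7 156.8] [756.4 250.3  26.3]
top spout_hub 0.76 [204.8 222.1] [566.5 252.3  89.4]
top spout_hub 0.57 [174.1 304.1] [373.2 334.5  29.2]
top outlet 0.88 [130.1 200.5] [649.1 462.3  -1.3]
top outlet 0.68 [265.2 148.8] [781.8 109.3  11.8]
top outlet 0.66 [234.2 295.9] [391.6 186.9  23.3]
top outlet 0.56 [225.5 187.1] [664.2 206.8  58.4]
top mouth 0.72 [407.9 221.5] [ 536.9 -229.3  187.3]
top mouth 0.19 [402.8 194.6] [ 648.8 -247.7   18.1]
top 
[... 774 characters left out ...]
 [244.1 333.8] [697.7 170.   -0.3]
side outlet 0.72 [388.  345.6] [386.4 182.7   0.9]
side outlet 0.58 [212.  310.1] [782.5 116.2  11.3]
side mouth 0.73 [328.3 170.6] [ 540.  -210.9  192.2]
side mouth 0.53 [292.4 349.3] [573.2 263.4  75. ]
side tray 0.81 [293.8 218.6] [ 644.4 -241.3   16.2]
side filter 0.93 [328.1 229.9] [ 540.1 -170.2   33.7]
side filter 0.23 [326.5 169.3] [ 545.7 -223.7  188.6]
side rack 0.62 [309.2 346.9] [546.4 228.8  40.9]
side plug 0.64 [328.  169.9] [ 542.1 -226.5  185.4]
side plug 0.56 [316.4 325.3] [537.8 170.6  39.5]
side plug 0.39 [374.6 188.5] [ 414.  -429.2    7. ]
side mug 0.66 [370.7 186.2] [ 426.6 -426.8   16.6]
side mug 0.37 [319.6 322.5] [531.7 163.1  40.2]
```

View pics/top.png

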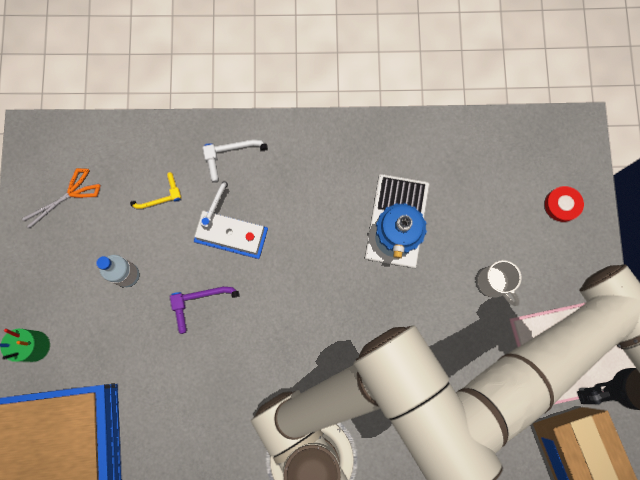

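View pics/side.png

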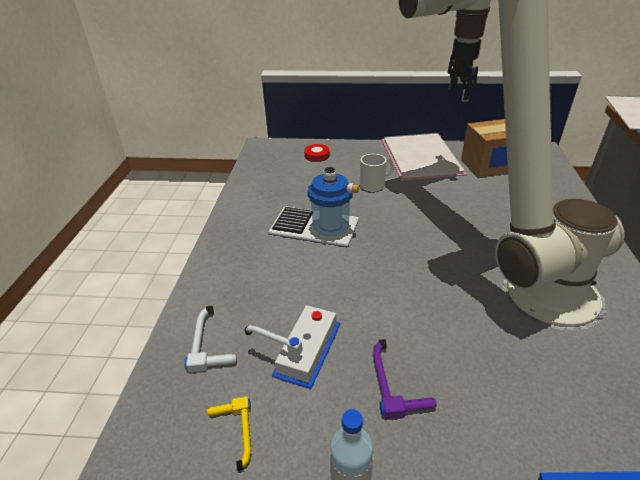

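The top view shows four candidates: white/chrome lying at (210,155), yellow at (172,190), purple at (182,300), and chrome standing in the rack at (206,222). The standing one fits, since it is in the rack, is not yellow or purple, and is smaller than the other chrome one. I'll confirm it with a crop.

```bash
python3 - <<'E'
from h import *
np.set_printoptions(precision=1,suppress=True)
a=get_image("top");b=get_image("side")
save(a,"crop.png",(150,120,290,270),4)
def tri(t,ga,gb):
    pick=lambda p,g:min((np.array(d["at"]) for d in place_of(p,t)),key=lambda v:np.hypot(*(v-g)))
    ua,ub=pick(a,ga),pick(b,gb);A=[];B=[]
    for p,u in((a,ua),(b,ub)):
        o,d=ray(p,u);d/=np.linalg.norm(d);M=np.eye(3)-np.outer(d,d);A.append(M);B.append(M@o)
    X=np.linalg.solve(sum(A),sum(B));print(t,ua,ub,X,[np.linalg.norm(proj(p,X)-u) for p,u in((a,ua),(b,ub))]);return X
h=tri("spout_hub",(206,222),(294,346));o=tri("outlet",(224,187),(250,330));s=tri("spout",(206,230),(294,366))
m=tri("mouth",(408,221),(328,170));t=tri("tray",(403,195),(294,218));tri("plug",(251,238),(316,322));tri("rack",(232,236),(309,347))
print("spout yaw",np.degrees(np.arctan2(*(o-h)[[1,0]])),np.hypot(*(o-h)[:2]),"filter yaw",np.degrees(np.arctan2(*(t-m)[[1,0]])),np.hypot(*(t-m)[:2]))
s=read_state();print(R.from_quat(s["ee_rot"]).as_matrix(),s["joints"])
E
```

```text
spout_hub [207.3 222.8] [295.9 347.7] [569.8 250.4  64.1] [np.float64(0.3560573837951958), np.float64(0.45808820655673543)]
outlet [224.8 185.2] [247.  332.9] [673.8 209.8  50.6] [np.float64(0.835515312026139), np.float64(1.0443477905438947)]
spout [207.7 230.5] [237.9 357.2] [621.1 262.4  34.1] [np.float64(24.297979782072627), np.float64(31.988062532168765)]
mouth [404.3 220.2] [329.1 171.3] [ 539.8 -221.6  184.4] [np.float64(0.4135310008765845), np.float64(0.3685570364466547)]
tray [403.7 197. ] [295.4 217.6] [ 642.3 -250.4   13.7] [np.float64(0.4645366594195944), np.float64(0.4197200555247351)]
plug [250.8 236.8] [319.1 322.7] [538.6 146.4  21.6] [np.float64(1.4814223513191525), np.float64(1.7456735435046031)]
rack [232.6 236.2] [309.5 347.5] [550.8 195.4  -3.4] [np.float64(0.2514874815208112), np.float64(0.3081476585744415)]
spout yaw -21.33344975933984 111.63796637384863 filter yaw -15.714584606700797 106.50988053738514
[[-1.  -0.3  0. ]
 [-0.3  1.  -0. ]
 [-0.  -0.  -1. ]] [-1.   0.4  0.   0.  -1.2 -0.3]
```

View pics/crop.png

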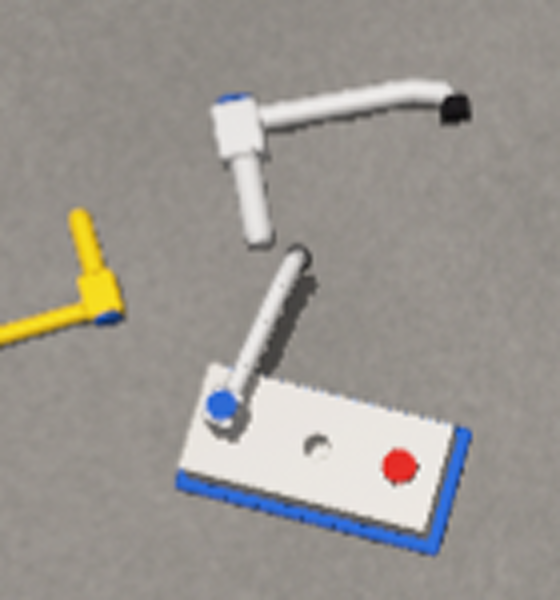

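The crop confirms it: the chrome spout stands in the rack with its hub at top-view (205,221). The plain chrome one lying at (210,155) is visibly larger.

```bash
cat >> h.py <<'E'
def plan(target,yaw_y,st=None):
    """tool shift (mm) & roll (deg) to bring TCP to target with tool y at world angle yaw_y (mod 180)"""
    st=st or read_state();M=R.from_quat(st["ee_rot"]).as_matrix()
    cur=np.degrees(np.arctan2(M[1,1],M[0,1]));d=(yaw_y-cur+90)%180-90
    print("shift",np.round(M.T@(np.array(target)-st["position"]),1),"roll",round(-d,1),"tooly",round(cur,1),"pos",np.round(st["position"],1),"tilt",np.round(M[:,2],4),"F",np.round(st["contact_force"],1),"t",st["clock"])
E
python3 - <<'E'
from h import *
plan([568,251,404.7],69)
p=get_image("wrist");print(np.round(p["T_tool_cam"],2),p["mtx"])
E
```

```text
shift [-614.8  712.4   -0. ] roll 36.7 tooly 105.7 pos [ 169.6 -601.5  404.7] tilt [ 0. -0. -1.] F [-0.1 -0.6  0.1] t 1.9
[[-0.    0.95  0.31 79.08]
 [ 1.    0.    0.   -0.34]
 [ 0.    0.31 -0.95 30.57]
 [ 0.    0.    0.    1.  ]] [[347.19266733   0.         319.19357948]
 [  0.         347.19266733 242.02486909]
 [  0.           0.           1.        ]]
```

>>> carry_out:
  slide:
    - [-0.615,0.712,0]
    - [-0.615,0.712,0]
    - [-0.615,0.712,0]
    - [-0.615,0.712,0]
    - [-0.615,0.712,0]
    - [-0.615,0.712,0]
    - [-0.615,0.712,0]
    - [-0.615,0.712,0]
  roll: [5,10,15,20,25,30,37,37]
  claw: [0.07,0.07,0.07,0.07,0.07,0.07,0.07,0.07]

```text
clock: 2.95
position: [381.3, -148.0, 405.3]
ee_rot: [0.185, 0.983, 0.0, 0.001]
contact_force: [1.5, -0.6, -0.1]
gripper_width: 69.8
grasp_force: 0.0
```

>>> carry_out:
  slide:
    - [-0.028,0.436,0]
    - [-0.028,0.436,0]
    - [-0.028,0.436,0]
    - [-0.028,0.436,0]
    - [-0.028,0.436,0]
    - [-0.028,0.436,0.03]
    - [-0.028,0.436,0.05]
    - [-0.028,0.436,0.05]
  roll: [0,0,0,0,0,0,0,0]
  claw: [0.06,0.06,0.06,0.06,0.06,0.06,0.06,0.06]

```text
clock: 3.95
position: [565.6, 249.0, 351.1]
ee_rot: [0.183, 0.983, -0.002, -0.002]
contact_force: [0.4, 0.0, 0.2]
gripper_width: 60.0
grasp_force: 0.0
```

```bash
python3 - <<'E'
from h import *
np.set_printoptions(precision=1,suppress=True)
st=read_state();p=get_image("wrist");save(p,"w1.png")
for t,z in(("spout_hub",72),("outlet",59),("plug",51)):
    for d in place_of(p,t)[:2]: print(t,round(d["conf"],2),np.array(d["at"]),at_z(p,d["at"],z,st),at_depth(p,d["at"],st))
for X in([570,250.4,72],):print(proj(p,X,st))
plan([569,251,355],69,st)
print(read_state()["position"])
E
```

```text
spout_hub 0.9 [452.8 276.4] [630.1 334.8  72. ] [659.1 346.9  19.9]
spout_hub 0.81 [328.4 246.1] [571.6 252.6  72. ] [565.9 254.4  89.7]
outlet 0.94 [317.3 357.2] [670.2 205.2  59. ] [657.8 210.2  77.2]
outlet 0.67 [551. 220.] [619.  424.3  59. ] [639.5 447.9  16.9]
plug 0.92 [206.2 233. ] [532.  161.6  51. ] [533.4 157.7  41.9]
[324.9 245.2]
shift [-2.5  3.1 -3.9] roll -0.1 tooly 68.9 pos [565.6 249.  351.1] tilt [-0. -0. -1.] F [0.4 0.  0.2] t 3.95
[565.  245.5 355.6]
```

View pics/w1.png

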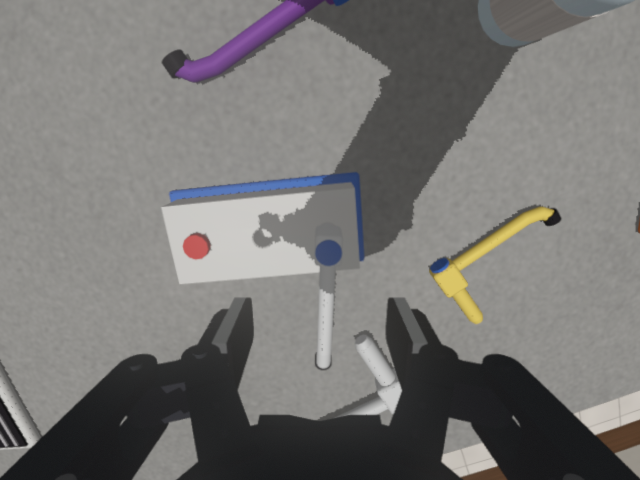

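The wrist view shows the hub with its blue cap at (328,252), the tube running down to the outlet at (323,362), and the red plug at (196,246). The arm was still settling, so I'll measure again now that it is at rest.

```bash
python3 - <<'E'
from h import *
np.set_printoptions(precision=1,suppress=True)
get_image("wrist");st=read_state();p=get_image("wrist")
near=lambda t,g:min((np.array(d["at"]) for d in place_of(p,t)),key=lambda v:np.hypot(*(v-g)))
hu=near("spout_hub",(328,250));ou=near("outlet",(322,358))
im=cv2.cvtColor(p["img"],cv2.COLOR_RGB2HSV)
m=cv2.inRange(im,(100,90,20),(130,255,255));m[:, :300]=0;m[:,355:]=0;m[:225]=0;m[285:]=0
n,l,s,c=cv2.connectedComponentsWithStats(m);k=1+np.argmax(s[1:,4]);print("cap",c[k],s[k])
Z=at_depth(p,c[k],st);print("cap",Z)
# block top height and tube line from depth
v,u=np.mgrid[225:400:2,270:380:2];P=[];
for a,b in zip(u.ravel(),v.ravel()):
    x=at_depth(p,(a,b),st)
    if x is not None:P.append((a,b,*x))
P=np.array(P)
q=P[(P[:,4]>60)&(P[:,1]>275)&(abs(P[:,0]-324)<12)&(P[:,1]<355)];
d=np.linalg.svd(q[:,2:4]-q[:,2:4].mean(0))[2][0];print("tube yaw",np.degrees(np.arctan2(d[1],d[0])),q[:,2:].mean(0),len(q))
print("block z",np.median(P[(P[:,4]>30)&(P[:,4]<55)][:,4]))
h=at_z(p,hu,72,st);o=at_z(p,ou,59,st);print(hu,h,ou,o,np.degrees(np.arctan2(*(o-h)[[1,0]])),np.hypot(*(o-h)[:2]))
plan([*Z[:2],72+154.7],69,st)
E
```

```text
cap [331.1 247.5] [319 236  25  24 482]
cap [570.2 252.5  89.7]
tube yaw -22.302341546824675 [626.5 228.5  81.3] 282
block z 42.361003227151684
[326.7 239.6] [568.9 250.   72. ] [319.8 350.3] [668.8 205.4  59. ] -24.04365199498721 109.33700618197231
shift [ -2.1   8.6 129.4] roll -0.3 tooly 68.7 pos [565.  245.2 356.1] tilt [ 0.  0. -1.] F [-0.8 -0.3  1. ] t 4.2
```

>>> carry_out:
  slide:
    - [-0.002,0.0075,0.04]
    - [-0.002,0.0075,0.08]
    - [-0.002,0.0075,0.11]
    - [-0.002,0.0075,0.127]
    - [-0.002,0.0075,0.127]
    - [-0.002,0.0075,0.127]
  roll: [0.7,0.7,0.7,0.7,0.7,0.7]
  claw: [0.05,0.045,0.045,0.045,0.045,0.045]

```text
clock: 5.1
position: [570.3, 252.8, 229.3]
ee_rot: [0.19, 0.982, 0.001, 0.001]
contact_force: [0.5, 0.6, -0.1]
gripper_width: 45.0
grasp_force: 0.0
```

```bash
python3 - <<'E'
from h import *
get_image("wrist");plan([569.5,251.4,228.7],68)
p=get_image("wrist");save(p,"w2.png")
E
```

```text
shift [ 0.2 -1.6  0.7] roll 0.1 tooly 68.1 pos [570.3 252.8 229.4] tilt [ 0.0027  0.0017 -1.    ] F [-0.9 -0.7  0.2] t 5.15
```

View pics/w2.png

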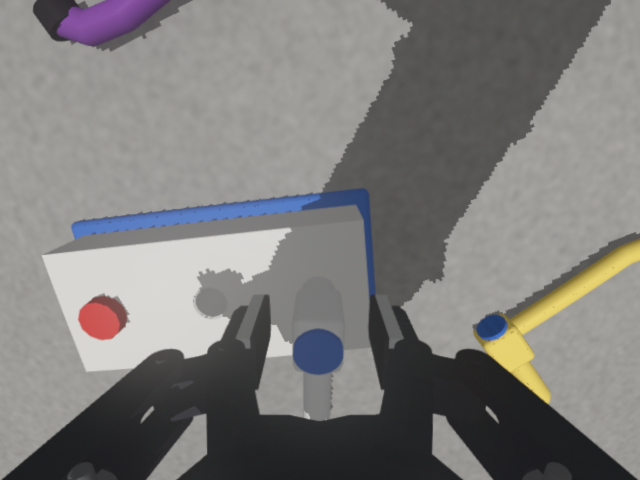

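The hub's cap at (318,352) sits midway between the fingers (inner edges about 269 and 370). Closing.

>>> carry_out:
  slide:
    - [0,0,0]
    - [0,0,0]
    - [0,0,0]
    - [0,0,0]
    - [0,0,0]
  roll: [0,0,0,0,0]
  claw: [0.015,0.01,0.01,0.01,0.01]

```text
clock: 5.82
position: [570.0, 252.7, 228.6]
ee_rot: [0.19, 0.982, 0.0, 0.0]
contact_force: [-2.3, -0.5, 6.5]
gripper_width: 19.2
grasp_force: 59.5
```

```bash
python3 - <<'E'
from h import *
get_image("wrist");st=read_state();plan([569.5,251.4,228.7],68,st);print(st["wrist_torque"],st["contact_force"],st["grasp_force"],st["gripper_width"])
p=get_image("wrist")
im=cv2.cvtColor(p["img"],cv2.COLOR_RGB2HSV)
m=cv2.inRange(im,(100,90,20),(130,255,255));m[:,:285]=0;m[:,350:]=0;m[:300]=0;m[400:]=0
n,l,s,c=cv2.connectedComponentsWithStats(m);k=1+np.argmax(s[1:,4]);print(c[k],s[k],at_depth(p,c[k],st))
E
```

```text
shift [-0.1 -1.4 -0.1] roll 0.1 tooly 68.1 pos [569.9 252.7 228.6] tilt [ 1.e-03  4.e-04 -1.e+00] F [-1.3 -0.3  6.4] t 5.875
[-0.04881872  0.42245212 -0.01882765] [-1.34472016 -0.31075875  6.38961555] 59.45747673511505 19.23051590469466
[319.17254476 353.75366251] [ 294  331   52   46 1843] [569.97130812 252.6743007   89.32410217]
```

>>> carry_out:
  slide:
    - [0,0,-0.012]
    - [0,0,-0.03]
    - [0,0,-0.055]
    - [0,0,-0.1]
    - [0,0,-0.15]
    - [0,0,-0.2]
    - [0,0,-0.23]
    - [0,0,-0.23]
  roll: [0,0,0,0,0,0,0,0]
  claw: [0.01,0.01,0.01,0.01,0.01,0.01,0.01,0.01]

```text
clock: 6.92
position: [569.6, 252.4, 460.7]
ee_rot: [0.19, 0.982, 0.002, 0.002]
contact_force: [-0.5, 0.2, -1.1]
gripper_width: 19.1
grasp_force: 59.0
```

```bash
python3 - <<'E'
from h import *
get_image("wrist");plan([520,-205,455],76)
E
```

```text
shift [-125.3 -442.6    2.5] roll -8.0 tooly 68.0 pos [569.4 252.4 458.1] tilt [ 1.0e-04  1.3e-03 -1.0e+00] F [-0.7 -0.2 -1.6] t 6.975
```

>>> carry_out:
  slide:
    - [-0.115,-0.455,0]
    - [-0.115,-0.455,0]
    - [-0.115,-0.455,0]
    - [-0.115,-0.455,0]
    - [-0.115,-0.455,0]
    - [-0.115,-0.455,0]
    - [-0.115,-0.455,0]
    - [-0.115,-0.455,0]
  roll: [-1,-2,-3,-4,-5,-6,-7,-7]
  claw: [0.01,0.01,0.01,0.01,0.01,0.01,0.01,0.01]

```text
clock: 7.98
position: [505.1, -214.9, 455.2]
ee_rot: [0.132, 0.991, 0.0, -0.003]
contact_force: [-0.1, 0.1, -1.5]
gripper_width: 19.2
grasp_force: 59.2
```

>>> carry_out:
  slide:
    - [0,0,0]
    - [0,0,0]
    - [0,0,0]
  roll: [0,0,0]
  claw: [0.01,0.01,0.01]

```text
clock: 8.35
position: [506.5, -211.4, 457.1]
ee_rot: [0.129, 0.992, 0.0, -0.001]
contact_force: [-0.4, -0.6, -1.9]
gripper_width: 19.1
grasp_force: 59.2
```

```bash
python3 - <<'E'
from h import *
np.set_printoptions(precision=1,suppress=True)
get_image("wrist");st=read_state();p=get_image("wrist");save(p,"w3.png")
for t,z in(("mouth",194),("tray",18)):
    for d in place_of(p,t)[:2]: print(t,round(d["conf"],2),np.array(d["at"]),at_z(p,d["at"],z,st),at_depth(p,d["at"],st))
plan([538,-227,458],76,st);print(read_state()["position"],st["wrist_torque"])
for t in ("mouth","tray"):
  for n,z in(("top",0),("side",0)):
    q=get_image(n)
    for d in place_of(q,t)[:1]: print(n,t,round(d["conf"],2),np.array(d["at"]),at_z(q,d["at"],194 if t=="mouth" else 18))
E
```

```text
mouth 0.76 [315.7 291.5] [ 539.8 -223.1  194. ] [ 494.2 -209.9  290.9]
shift [-34.4  -7.   -0.7] roll -0.9 tooly 75.1 pos [ 506.5 -211.4  457.4] tilt [-0.  0. -1.] F [ 0.5  0.7 -2.2] t 8.4
[ 506.5 -211.7  457.8] [ 0. -0.  0.]
top mouth 0.84 [404.1 222.2] [ 533.8 -219.4  194. ]
side tray 0.82 [296.  216.6] [ 638.9 -248.9   18. ]
```

View pics/w3.png

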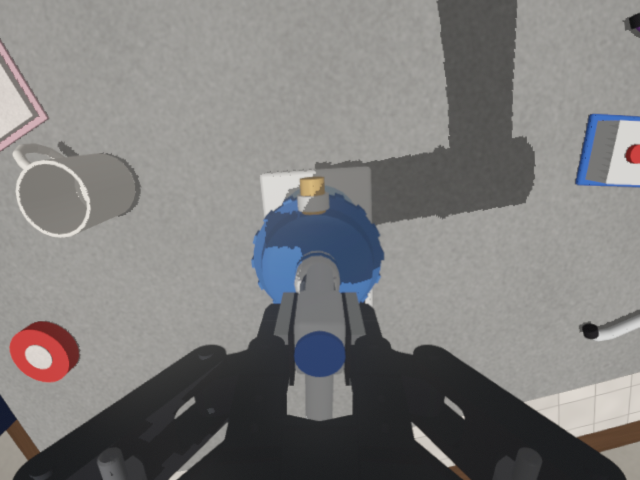

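In this view the held hub and stem (320,300) hide the port. The plate's rear edge runs from (262,176) to (371,167). I'll move ahead a bit to uncover the port.

>>> carry_out:
  slide:
    - [-0.03,-0.004,0]
    - [-0.06,-0.004,0]
    - [-0.065,-0.004,0]
    - [-0.065,-0.004,0]
    - [-0.065,-0.004,0]
    - [-0.065,-0.004,0]
  roll: [0,0,0,0,0,0]
  claw: [0.01,0.01,0.01,0.01,0.01,0.01]

```text
clock: 9.7
position: [567.5, -232.9, 458.2]
ee_rot: [0.13, 0.992, -0.0, 0.0]
contact_force: [0.3, 0.2, -1.9]
gripper_width: 19.1
grasp_force: 59.2
```

```bash
python3 - <<'E'
from h import *
np.set_printoptions(precision=1,suppress=True)
get_image("wrist");get_image("wrist");st=read_state();p=get_image("wrist");save(p,"w4.png",(180,130,460,340),2.8)
for t,z in(("mouth",194),("tray",18)):
    for d in place_of(p,t)[:2]: print(t,round(d["conf"],2),np.array(d["at"]),at_z(p,d["at"],z,st),at_depth(p,d["at"],st))
plan([539,-223,458],76,st)
# port collar top points by depth
v,u=np.mgrid[130:340,180:460];u=u.ravel();v=v.ravel()
K=np.array(p["mtx"]);uv=np.stack([u,v],-1).astype(float)
n=cv2.undistortPoints(uv[:,None],K,np.array([p["k1"],0,0,0.]))[:,0]
z=p["z_map"][v,u];C=np.stack([n[:,0]*z,-n[:,1]*z,-z],-1);T=T_of(p,st);X=C@T[:3,:3].T+T[:3,3];X=X[z>0]
for lo,hi in((185,200),):
    q=X[(X[:,2]>lo)&(X[:,2]<hi)];print(lo,len(q),q.min(0),q.max(0),q.mean(0),np.median(q[:,2]))
    c=cv2.minEnclosingCircle(q[q[:,2]>187][:,:2].astype(np.float32));print("collar circle",c)
q=X[(X[:,2]>155)&(X[:,2]<162)];print("head",len(q),q.min(0),q.max(0))
q=X[(X[:,2]>8)&(X[:,2]<16)].astype(np.float32);print("plate",len(q),cv2.minAreaRect(q[:,:2]))
E
```

```text
mouth 0.76 [321.6 207.6] [ 541.3 -224.4  194. ] [ 544.9 -225.3  177.4]
tray 0.69 [325.9 262.5] [ 648.8 -246.1   18. ] [ 649.  -246.2   17.7]
shift [30.2  2.2  0.1] roll -1.0 tooly 75.0 pos [ 567.6 -233.   458.2] tilt [ 0. -0. -1.] F [-0.6  0.7 -1. ] t 9.8
185 1494 [ 520.6 -238.7  185. ] [ 555.  -204.4  196.2] [ 536.7 -221.3  191. ] 190.77873431418692
collar circle ((537.7312622070312, -221.49813842773438), 17.21947479248047)
head 8964 [ 490.5 -268.7  155. ] [ 584.8 -175.   160.8]Traceback (most recent call last):
  File "<stdin>", line 16, in <module>
cv2.error: OpenCV(4.12.0) /io/opencv/modules/imgproc/src/convhull.cpp:143: error: (-215:Assertion failed) total >= 0 && (depth == CV_32F || depth == CV_32S) in function 'convexHull'
```

View pics/w4.png

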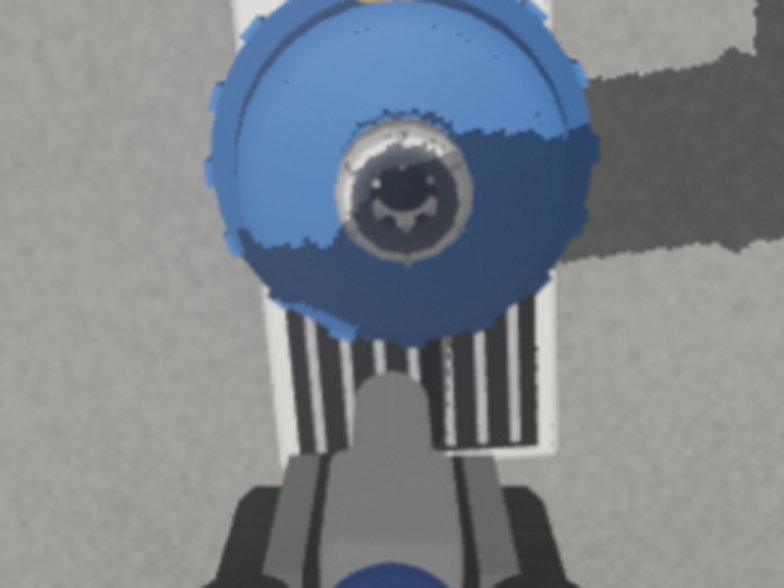

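The port shows clearly at full-frame (324,198), its collar ring is concentric, and the stem tip is at about (320,262). The depth circle (r = 17.2 mm) gives the port axis at (537.7,-221.5). I'll cross-check that and compare the stem's projection.

```bash
python3 - <<'E'
from h import *
np.set_printoptions(precision=2,suppress=True)
st=read_state();p=get_image("wrist")
K=np.array(p["mtx"]);T=T_of(p,st)
v,u=np.mgrid[60:400,150:500];u=u.ravel();v=v.ravel()
n=cv2.undistortPoints(np.stack([u,v],-1).astype(float)[:,None],K,np.array([p["k1"],0,0,0.]))[:,0]
z=p["z_map"][v,u];X=(np.stack([n[:,0]*z,-n[:,1]*z,-z],-1)@T[:3,:3].T+T[:3,3])
# port side+rim: outer radius fit using pixels above 175, max-radius per angle
from scipy.optimize import least_squares
q=X[(X[:,2]>180)&(X[:,2]<191)];c=np.array([537.7,-221.5])
for _ in range(4):
    a=np.arctan2(*(q[:,:2]-c).T[::-1]);r=np.hypot(*(q[:,:2]-c).T);b=np.digitize(a,np.linspace(-np.pi,np.pi,37));E=np.array([q[b==k][np.argsort(r[b==k])[-3],:2] for k in np.unique(b) if (b==k).sum()>5])
    s=least_squares(lambda x:np.hypot(*(E-x[:2]).T)-x[2],[*c,17.5],loss="soft_l1");c=s.x[:2]
print("port fit",s.x,len(E))
q=X[(X[:,2]>9)&(X[:,2]<15)&(np.hypot(*(X[:,:2]-c).T)<200)].astype(np.float32)
q2=X[(X[:,2]>16)&(X[:,2]<22)&(np.hypot(*(X[:,:2]-c).T)<200)]
print("plate",cv2.minAreaRect(np.ascontiguousarray(q[:,:2])),len(q2),q2.mean(0))
# stem: points between z 240 and 275
q=X[(X[:,2]>238)&(X[:,2]<275)&(np.hypot(*(X[:,:2]-st["position"][:2]).T)<20)]
M=R.from_quat(st["ee_rot"]).as_matrix();L=(q-st["position"])@M
for lo in range(200,220,3):
    w=L[(L[:,2]>lo)&(L[:,2]<lo+3)]
    if len(w):print("stem",lo,len(w),w[:,0].max(),w[:,1].min(),w[:,1].max())
plan([*s.x[:2],458],77.5,st)
E
```

```text
port fit [ 537.54 -221.54   16.87] 36
plate ((585.5462646484375, -231.1593475341797), (133.35093688964844, 230.047119140625), 78.71880340576172) 2197 [ 654.27 -241.72   17.26]
stem 200 58 8.251514414107096 -7.279626116974302 7.1659963476422694
stem 203 57 8.547406549232399 -6.830166659003687 7.274301836794339
stem 206 60 8.403946194394965 -6.986809706697059 6.899745655609462
stem 209 39 8.298836720275352 -7.074107351806937 6.961698927870111
shift [32.2  3.3 -0.1] roll -2.5 tooly 75.0 pos [ 567.9 -233.   457.9] tilt [ 0. -0. -1.] F [-0.  -0.1 -1.7] t 9.95
```

>>> carry_out:
  slide:
    - [0.0316,0.0033,0]
    - [0.0316,0.0033,0]
    - [0.0316,0.0033,0.018]
    - [0.0316,0.0033,0.036]
    - [0.0316,0.0033,0.036]
    - [0.0316,0.0033,0.036]
    - [0.0316,0.0033,0.036]
  roll: [-3.5,-3.5,-3.5,-3.5,-3.5,-3.5,-3.5]
  claw: [0.01,0.01,0.01,0.01,0.01,0.01,0.01]

```text
clock: 10.88
position: [538.7, -221.8, 422.7]
ee_rot: [0.1, 0.995, -0.0, 0.001]
contact_force: [-0.4, 0.4, -1.7]
gripper_width: 19.4
grasp_force: 59.2
```

```bash
python3 - <<'E'
from h import *
get_image("wrist");st=read_state();plan([537.5,-221.5,422],78.7,st);print(st["contact_force"],st["wrist_torque"])
p=get_image("wrist");q=get_image("side")
c=cv2.resize(p["img"][180:340,220:420],None,fx=2.5,fy=2.5);u=proj(q,[537.5,-221.5,200]).astype(int);print(u)
d=cv2.resize(q["img"][u[1]-50:u[1]+50,u[0]-31:u[0]+31],None,fx=4,fy=4)
cv2.imwrite("pics/w5.png",cv2.cvtColor(np.hstack([c,d[:400,:248]]),cv2.COLOR_RGB2BGR))
E
```

```text
shift [1.1 0.1 0.6] roll -0.2 tooly 78.5 pos [ 538.6 -221.8  422.6] tilt [ 1.6e-03 -4.0e-04 -1.0e+00] F [ 0.3  0.3 -2. ] t 10.925
[ 0.33057801  0.34653377 -2.04214432] [0.04233623 0.05911249 0.02493262]
[329 165]
```

View pics/w5.png

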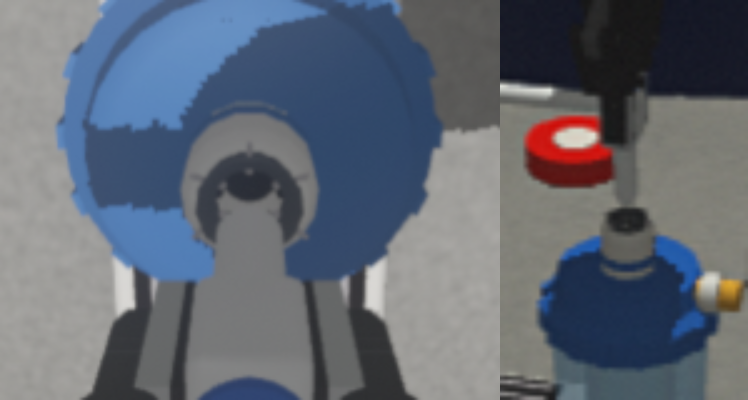

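The stem (wrist crop x≈249) is laterally in line with the port (x≈249), and the side inset also shows it right above the mouth. Descending slowly.

>>> carry_out:
  slide:
    - [0,0,0.006]
    - [0,0,0.012]
    - [0,0,0.015]
    - [0,0,0.018]
    - [0,0,0.018]
  roll: [0,0,0,0,0]
  claw: [0.01,0.01,0.01,0.01,0.01]

```text
clock: 11.65
position: [538.4, -221.7, 403.4]
ee_rot: [0.1, 0.995, 0.0, -0.0]
contact_force: [-0.1, 0.2, -1.2]
gripper_width: 19.4
grasp_force: 59.2
```

```bash
cat > s.py <<'E'
from h import *
get_image("wrist");st=read_state();plan([537.5,-221.5,422],78.7,st);print(np.round(st["wrist_torque"],2),st["gripper_width"])
M=R.from_quat(st["ee_rot"]).as_matrix();print("F tool",np.round(M.T@st["contact_force"],1),"tip depth",round(194-(st["position"][2]-216.6),1))
E
python3 s.py
```

```text
shift [  1.    0.1 -18.3] roll -0.2 tooly 78.5 pos [ 538.4 -221.8  403.7] tilt [-1.e-04 -1.e-04 -1.e+00] F [-1.   0.3 -1.5] t 11.7
[-0.01 -0.01 -0.  ] 19.201773019636093
F tool [1.1 0.1 1.5] tip depth 6.9
```

>>> carry_out:
  slide:
    - [0,0,0.001]
    - [0,0,0.002]
    - [0,0,0.003]
    - [0,0,0.004]
    - [0,0,0.004]
  roll: [0,0,0,0,0]
  claw: [0.01,0.01,0.01,0.01,0.01]

```text
clock: 12.32
position: [538.4, -221.7, 399.8]
ee_rot: [0.1, 0.995, -0.0, 0.0]
contact_force: [0.3, 0.0, -1.0]
gripper_width: 19.1
grasp_force: 59.2
```

```bash
python3 s.py
```

```text
shift [  1.    0.1 -22.2] roll -0.2 tooly 78.5 pos [ 538.4 -221.8  399.8] tilt [ 4.e-04 -1.e-04 -1.e+00] F [-1.   0.6 -1.9] t 12.375
[-0.03 -0.04 -0.03] 19.042493792491058
F tool [1.1 0.4 1.9] tip depth 10.8
```

>>> carry_out:
  slide:
    - [0,0,0.001]
    - [0,0,0.002]
    - [0,0,0.003]
    - [0,0,0.004]
  roll: [0,0,0,0]
  claw: [0.01,0.01,0.01,0.01]

```text
clock: 12.88
position: [538.5, -221.7, 396.0]
ee_rot: [0.1, 0.995, -0.0, 0.0]
contact_force: [-0.4, 0.7, 3.0]
gripper_width: 19.3
grasp_force: 59.5
```

```bash
python3 s.py
```

```text
shift [  0.9   0.  -26.1] roll -0.1 tooly 78.6 pos [ 538.4 -221.7  395.9] tilt [ 2.e-04 -2.e-04 -1.e+00] F [-0.5  0.9  0.6] t 12.925
[ 0.07  0.12 -0.  ] 19.693755699419327
F tool [ 0.7  0.8 -0.6] tip depth 14.7
```

>>> carry_out:
  slide:
    - [0,0,0.001]
    - [0,0,0.002]
    - [0,0,0.003]
  roll: [0,0,0]
  claw: [0.01,0.01,0.01]

```text
clock: 13.3
position: [538.4, -221.8, 392.8]
ee_rot: [0.1, 0.995, -0.0, 0.0]
contact_force: [1.5, -0.6, 0.9]
gripper_width: 19.0
grasp_force: 59.4
```

```bash
python3 s.py
```

```text
shift [  1.    0.1 -29.6] roll -0.2 tooly 78.5 pos [ 538.5 -221.8  392.4] tilt [ 8.e-04 -0.e+00 -1.e+00] F [ 0.3 -1.6 -0.3] t 13.35
[-0.2  -0.25  0.01] 19.306210201508623
F tool [-0.6 -1.5  0.3] tip depth 18.2
```

```bash
cat >> s.py <<'E'
def cap():
    p=get_image("wrist");im=cv2.cvtColor(p["img"],cv2.COLOR_RGB2HSV)
    m=cv2.inRange(im,(100,90,20),(130,255,255));m[:,:285]=0;m[:,355:]=0;m[:325]=0;m[385:]=0
    n,l,s,c=cv2.connectedComponentsWithStats(m);k=1+np.argmax(s[1:,4]);x=at_depth(p,c[k],st)
    print("cap",np.round(c[k],1),s[k],np.round(M.T@(x-st["position"]),1))
cap()
E
python3 s.py
```

```text
shift [  1.1   0.1 -29.8] roll -0.2 tooly 78.5 pos [ 538.5 -221.8  392.2] tilt [ 5.e-04  1.e-04 -1.e+00] F [ 0.1 -1.2 -0.1] t 13.4
[-0.25 -0.34 -0.02] 19.09246008110151
F tool [-0.4 -1.2  0.1] tip depth 18.4
cap [319.2 353.8] [ 294  331   52   46 1850] [ 1.000e-01 -2.000e-01  1.392e+02]
```

>>> carry_out:
  slide:
    - [0,0,0.001]
    - [0,0,0.002]
  roll: [0,0]
  claw: [0.01,0.01]

```text
clock: 13.7
position: [538.4, -221.8, 390.7]
ee_rot: [0.1, 0.995, -0.0, -0.0]
contact_force: [0.7, -0.5, -0.6]
gripper_width: 19.3
grasp_force: 59.2
```

```bash
python3 s.py
```

```text
shift [  0.9   0.  -31.8] roll -0.2 tooly 78.5 pos [ 538.3 -221.7  390.2] tilt [-5.e-04  3.e-04 -1.e+00] F [ 0.4 -0.6 -1.4] t 13.75
[-0.22 -0.37  0.02] 19.522089786628577
F tool [-0.5 -0.5  1.4] tip depth 20.4
cap [319.2 353.8] [ 294  331   52   46 1848] [  0.3  -0.2 138.9]
```

>>> carry_out:
  slide:
    - [0,0,0.001]
    - [0,0,0.002]
  roll: [0,0]
  claw: [0.01,0.01]

```text
clock: 14.05
position: [538.4, -221.7, 389.0]
ee_rot: [0.1, 0.995, -0.0, 0.0]
contact_force: [-0.9, 1.4, 3.3]
gripper_width: 18.8
grasp_force: 59.8
```

>>> carry_out:
  slide:
    - [0,0,0.001]
  roll: [0]
  claw: [0.01]

```text
clock: 14.18
position: [538.3, -221.7, 388.0]
ee_rot: [0.1, 0.995, -0.0, 0.0]
contact_force: [-1.0, 1.3, 3.7]
gripper_width: 19.2
grasp_force: 59.7
```

```bash
python3 s.py
```

```text
shift [  0.8   0.1 -34.1] roll -0.1 tooly 78.6 pos [ 538.3 -221.7  387.9] tilt [ 0.e+00 -2.e-04 -1.e+00] F [-0.   0.1  1.6] t 14.225
[ 0.05  0.1  -0.03] 18.911489412243565
F tool [ 0.1  0.1 -1.6] tip depth 22.7
cap [319.3 353.8] [ 294  331   52   46 1846] [ 1.000e-01 -2.000e-01  1.393e+02]
```

>>> carry_out:
  slide:
    - [0,0,0.001]
  roll: [0]
  claw: [0.01]

```text
clock: 14.4
position: [538.4, -221.8, 387.1]
ee_rot: [0.1, 0.995, -0.0, 0.0]
contact_force: [-1.1, 0.7, 1.9]
gripper_width: 19.3
grasp_force: 59.6
```

>>> carry_out:
  slide:
    - [0,0,0.001]
  roll: [0]
  claw: [0.01]

```text
clock: 14.52
position: [538.4, -221.8, 386.1]
ee_rot: [0.1, 0.995, -0.0, 0.0]
contact_force: [-0.9, 0.6, 5.9]
gripper_width: 19.5
grasp_force: 60.3
```

>>> carry_out:
  slide:
    - [0,0,0.0005]
  roll: [0]
  claw: [0.01]

```text
clock: 14.65
position: [538.4, -221.8, 386.0]
ee_rot: [0.1, 0.995, -0.0, 0.0]
contact_force: [-1.5, 1.5, 7.7]
gripper_width: 18.8
grasp_force: 60.3
```

>>> carry_out:
  slide:
    - [0,0,0]
  roll: [0]
  claw: [0.01]

```text
clock: 14.78
position: [538.4, -221.8, 386.0]
ee_rot: [0.1, 0.995, -0.0, 0.0]
contact_force: [-0.7, 1.0, 5.8]
gripper_width: 19.3
grasp_force: 60.2
```

```bash
python3 s.py
```

```text
shift [  0.9   0.1 -36. ] roll -0.1 tooly 78.6 pos [ 538.4 -221.7  386. ] tilt [ 6.e-04 -5.e-04 -1.e+00] F [-1.7  1.   6.3] t 14.825
[0.31 0.43 0.02] 19.54540961434341
F tool [ 1.8  0.6 -6.3] tip depth 24.6
cap [319.3 353.9] [ 294  331   52   46 1847] [  0.2  -0.2 139.1]
```

Resistance now stays up at rest, so the stem is touching the seat. I'll go on in half-millimetre steps.

>>> carry_out:
  slide:
    - [0,0,0.0005]
    - [0,0,0.0005]
  roll: [0,0]
  claw: [0.01,0.01]

```text
clock: 15.12
position: [538.3, -221.7, 386.0]
ee_rot: [0.1, 0.995, -0.0, 0.0]
contact_force: [-1.8, 2.4, 7.4]
gripper_width: 19.2
grasp_force: 60.4
```

>>> carry_out:
  slide:
    - [0,0,0.0005]
    - [0,0,0.0005]
  roll: [0,0]
  claw: [0.01,0.01]

```text
clock: 15.38
position: [538.3, -221.7, 385.9]
ee_rot: [0.1, 0.995, -0.0, 0.001]
contact_force: [-3.9, 2.2, 9.7]
gripper_width: 19.2
grasp_force: 60.7
```

>>> carry_out:
  slide:
    - [0,0,0.0005]
    - [0,0,0.0005]
  roll: [0,0]
  claw: [0.01,0.01]

```text
clock: 15.62
position: [538.3, -221.7, 385.5]
ee_rot: [0.1, 0.995, -0.0, 0.001]
contact_force: [-2.0, 2.0, 9.0]
gripper_width: 19.2
grasp_force: 60.7
```

>>> carry_out:
  slide:
    - [0,0,0.0005]
    - [0,0,0.0005]
  roll: [0,0]
  claw: [0.01,0.01]

```text
clock: 15.88
position: [538.3, -221.7, 385.4]
ee_rot: [0.099, 0.995, -0.0, 0.001]
contact_force: [-2.2, 2.3, 10.2]
gripper_width: 19.2
grasp_force: 61.0
```

```bash
python3 s.py
```

```text
shift [  0.8   0.  -36.6] roll -0.1 tooly 78.6 pos [ 538.3 -221.7  385.4] tilt [ 0.0015 -0.001  -1.    ] F [-3.   2.8 10.6] t 15.925
[ 0.77  0.96 -0.01] 19.644536261668392
F tool [  3.4   2.1 -10.6] tip depth 25.2
cap [319.3 354. ] [ 294  331   52   46 1846] [ 1.000e-01 -2.000e-01  1.392e+02]
```

>>> carry_out:
  slide:
    - [0.0005,0.0003,0.0005]
    - [0.0005,0.0003,0.0005]
  roll: [0,0]
  claw: [0.01,0.01]

```text
clock: 16.23
position: [538.1, -221.5, 385.4]
ee_rot: [0.099, 0.995, -0.001, 0.001]
contact_force: [-1.8, 1.5, 11.1]
gripper_width: 19.4
grasp_force: 61.0
```

>>> carry_out:
  slide:
    - [0,0,0.0005]
    - [0,0,0.0005]
  roll: [0,0]
  claw: [0.01,0.01]

```text
clock: 16.48
position: [538.0, -221.5, 385.4]
ee_rot: [0.099, 0.995, -0.001, 0.002]
contact_force: [-3.8, 1.7, 12.5]
gripper_width: 19.3
grasp_force: 61.3
```

```bash
python3 s.py
```

```text
shift [  0.4  -0.2 -36.6] roll -0.1 tooly 78.6 pos [ 538.  -221.5  385.4] tilt [ 0.0028 -0.002  -1.    ] F [-3.8  1.9 12.7] t 16.525
[0.67 1.03 0.03] 19.396637741905472
F tool [  4.1   1.1 -12.7] tip depth 25.2
cap [319.3 354. ] [ 294  332   52   45 1844] [  0.4  -0.2 138.7]
```

>>> carry_out:
  slide:
    - [0.0002,0,0.0005]
    - [0.0002,0,0.0005]
  roll: [0,0]
  claw: [0.01,0.01]

```text
clock: 16.82
position: [537.9, -221.4, 385.1]
ee_rot: [0.099, 0.995, -0.001, 0.002]
contact_force: [-3.0, 2.2, 13.1]
gripper_width: 19.5
grasp_force: 61.4
```

>>> carry_out:
  slide:
    - [0,0,0.0005]
    - [0,0,0.0005]
  roll: [0,0]
  claw: [0.01,0.01]

```text
clock: 17.08
position: [537.9, -221.4, 385.0]
ee_rot: [0.099, 0.995, -0.001, 0.002]
contact_force: [-3.6, 2.6, 15.9]
gripper_width: 19.2
grasp_force: 61.6
```

```bash
python3 s.py
```

```text
shift [  0.2  -0.3 -37. ] roll -0.1 tooly 78.6 pos [ 537.9 -221.4  385. ] tilt [ 0.0036 -0.0023 -1.    ] F [-3.4  3.3 15.9] t 17.125
[ 0.83  1.17 -0.01] 18.96458999002118
F tool [  3.9   2.5 -15.9] tip depth 25.6
cap [319.2 354. ] [ 294  332   52   45 1845] [ 1.000e-01 -2.000e-01  1.391e+02]
```

>>> carry_out:
  slide:
    - [0,0,0.0005]
    - [0,0,0.0005]
  roll: [0,0]
  claw: [0.01,0.01]

```text
clock: 17.42
position: [537.9, -221.4, 384.7]
ee_rot: [0.099, 0.995, -0.001, 0.002]
contact_force: [-3.8, 2.4, 14.9]
gripper_width: 19.1
grasp_force: 61.6
```

>>> carry_out:
  slide:
    - [0,0,-0.001]
    - [0,0,-0.002]
    - [0,0,-0.002]
  roll: [0,0,0]
  claw: [0.01,0.01,0.01]

```text
clock: 17.8
position: [537.9, -221.5, 385.2]
ee_rot: [0.099, 0.995, -0.001, 0.002]
contact_force: [-1.6, 1.9, 11.4]
gripper_width: 19.2
grasp_force: 61.0
```

>>> carry_out:
  slide:
    - [0,0,-0.001]
    - [0,0,-0.002]
    - [0,0,-0.002]
  roll: [0,0,0]
  claw: [0.01,0.01,0.01]

```text
clock: 18.18
position: [538.1, -221.5, 385.7]
ee_rot: [0.1, 0.995, -0.0, 0.001]
contact_force: [-0.2, -0.8, 6.0]
gripper_width: 19.3
grasp_force: 60.3
```

```bash
python3 s.py
```

```text
shift [  0.5  -0.1 -36.3] roll -0.1 tooly 78.6 pos [ 538.1 -221.5  385.7] tilt [ 0.0019 -0.0012 -1.    ] F [-0.6 -0.1  6.1] t 18.225
[-0.02  0.15  0.03] 18.972751929460955
F tool [ 0.6 -0.3 -6.1] tip depth 24.9
cap [319.3 353.9] [ 294  331   52   46 1851] [  0.   -0.2 139.3]
```

>>> carry_out:
  slide:
    - [0,0,-0.001]
    - [0,0,-0.002]
    - [0,0,-0.003]
  roll: [0,0,0]
  claw: [0.01,0.01,0.01]

```text
clock: 18.65
position: [538.1, -221.6, 386.6]
ee_rot: [0.1, 0.995, -0.0, 0.0]
contact_force: [3.5, -3.7, -3.6]
gripper_width: 19.2
grasp_force: 58.9
```

>>> carry_out:
  slide:
    - [0,0,-0.001]
    - [0,0,-0.001]
  roll: [0,0]
  claw: [0.01,0.01]

```text
clock: 18.9
position: [538.1, -221.5, 386.9]
ee_rot: [0.1, 0.995, 0.0, -0.0]
contact_force: [3.4, -4.4, -5.4]
gripper_width: 19.4
grasp_force: 58.9
```

>>> carry_out:
  slide:
    - [0,0,-0.001]
    - [0,0,-0.001]
  roll: [0,0]
  claw: [0.01,0.01]

```text
clock: 19.15
position: [538.2, -221.5, 387.5]
ee_rot: [0.1, 0.995, 0.0, -0.0]
contact_force: [5.5, -3.9, -5.6]
gripper_width: 19.3
grasp_force: 59.3
```

```bash
python3 s.py
```

```text
shift [  0.7  -0.1 -34.5] roll -0.2 tooly 78.5 pos [ 538.2 -221.5  387.5] tilt [-6.e-04  7.e-04 -1.e+00] F [ 4.8 -4.7 -5.9] t 19.2
[-1.36 -1.47  0.1 ] 19.35680965300103
F tool [-5.6 -3.7  5.9] tip depth 23.1
cap [319.2 353.7] [ 294  331   52   46 1852] [  0.2  -0.2 139.1]
```

>>> carry_out:
  slide:
    - [-0.0005,-0.0003,-0.001]
    - [-0.0005,-0.0003,-0.001]
  roll: [0,0]
  claw: [0.01,0.01]

```text
clock: 19.5
position: [538.5, -221.7, 387.6]
ee_rot: [0.1, 0.995, 0.001, -0.001]
contact_force: [4.5, -3.5, -8.3]
gripper_width: 19.4
grasp_force: 59.0
```

>>> carry_out:
  slide:
    - [0,0,-0.001]
    - [0,0,-0.001]
  roll: [0,0]
  claw: [0.01,0.01]

```text
clock: 19.75
position: [538.5, -221.7, 388.5]
ee_rot: [0.1, 0.995, 0.001, -0.001]
contact_force: [4.0, -3.7, -9.3]
gripper_width: 19.3
grasp_force: 59.3
```

```bash
python3 s.py
```

```text
shift [  1.1   0.1 -33.4] roll -0.2 tooly 78.5 pos [ 538.5 -221.7  388.6] tilt [-0.002   0.0016 -1.    ] F [ 5.1 -4.2 -8.3] t 19.8
[-1.29 -1.56  0.04] 18.853144727047003
F tool [-5.9 -3.1  8.3] tip depth 22.0
cap [319.3 353.7] [ 294  331   52   46 1848] [  0.4  -0.2 138.8]
```

>>> carry_out:
  slide:
    - [-0.0003,-0.0002,-0.001]
    - [-0.0003,-0.0002,-0.001]
  roll: [0,0]
  claw: [0.01,0.01]

```text
clock: 20.1
position: [538.6, -221.9, 388.6]
ee_rot: [0.1, 0.995, 0.001, -0.002]
contact_force: [4.8, -3.1, -11.3]
gripper_width: 19.3
grasp_force: 59.1
```

>>> carry_out:
  slide:
    - [0,0,-0.001]
    - [0,0,-0.001]
  roll: [0,0]
  claw: [0.01,0.01]

```text
clock: 20.35
position: [538.7, -221.9, 389.2]
ee_rot: [0.1, 0.995, 0.001, -0.002]
contact_force: [5.8, -5.2, -12.9]
gripper_width: 19.2
grasp_force: 59.0
```

```bash
python3 s.py
```

```text
shift [  1.4   0.2 -32.8] roll -0.2 tooly 78.5 pos [ 538.7 -221.9  389.2] tilt [-0.0034  0.0024 -1.    ] F [  5.8  -5.2 -13.4] t 20.4
[-1.47 -1.86  0.06] 19.186803877948147
F tool [-6.8 -4.  13.4] tip depth 21.4
cap [319.3 353.6] [ 294  331   52   46 1849] [  0.6  -0.2 138.7]
```

>>> carry_out:
  slide:
    - [-0.0003,-0.0003,-0.001]
    - [-0.0003,-0.0003,-0.001]
  roll: [0,0]
  claw: [0.01,0.01]

```text
clock: 20.7
position: [538.8, -222.1, 389.3]
ee_rot: [0.101, 0.995, 0.001, -0.002]
contact_force: [6.2, -3.7, -16.1]
gripper_width: 19.3
grasp_force: 59.0
```

>>> carry_out:
  slide:
    - [0,0,-0.001]
    - [0,0,-0.001]
  roll: [0,0]
  claw: [0.01,0.01]

```text
clock: 20.95
position: [538.9, -222.1, 389.7]
ee_rot: [0.101, 0.995, 0.002, -0.003]
contact_force: [6.8, -5.3, -18.3]
gripper_width: 18.8
grasp_force: 59.3
```

```bash
python3 s.py
```

```text
shift [  1.6   0.4 -32.3] roll -0.3 tooly 78.4 pos [ 538.8 -222.1  389.7] tilt [-0.005   0.0037 -1.    ] F [  6.5  -5.1 -17.8] t 21.0
[-1.66 -2.26  0.03] 18.99298527320665
F tool [-7.5 -3.7 17.8] tip depth 20.9
cap [319.3 353.5] [ 294  331   52   46 1846] [  0.5  -0.2 138.8]
```

>>> carry_out:
  slide:
    - [0,0,-0.0005]
    - [0,0,-0.0005]
  roll: [0,0]
  claw: [0.01,0.01]

```text
clock: 21.3
position: [538.9, -222.1, 389.8]
ee_rot: [0.101, 0.995, 0.002, -0.003]
contact_force: [7.0, -5.1, -19.5]
gripper_width: 18.9
grasp_force: 59.2
```

```bash
cat > c.py <<'E'
from h import *
st=read_state();p=get_image("wrist");K=np.array(p["mtx"]);T=T_of(p,st)
v,u=np.mgrid[60:400,150:500];u=u.ravel();v=v.ravel()
n=cv2.undistortPoints(np.stack([u,v],-1).astype(float)[:,None],K,np.array([p["k1"],0,0,0.]))[:,0]
z=p["z_map"][v,u];X=(np.stack([n[:,0]*z,-n[:,1]*z,-z],-1)@T[:3,:3].T+T[:3,3]);r=np.hypot(*(X[:,:2]-[537.6,-221.5]).T)
for a,b,lo,hi in((10,13.5,180,210),(14.5,17,180,200),(25,45,150,165)):
    q=X[(r>a)&(r<b)&(X[:,2]>lo)&(X[:,2]<hi)];print(a,b,len(q),np.round(np.percentile(q[:,2],[10,50,90]),2) if len(q) else "")
print(st["position"],st["contact_force"],st["clock"])
E
python3 c.py
```

```text
10 13.5 683 [187.97 195.91 197.19]
14.5 17 680 [183.35 187.68 189.47]
25 45 8171 [157.03 158.07 158.98]
[ 538.87630015 -222.1109286   389.79979214] [  7.01897278  -5.1202233  -19.53414257] 21.3
```

The pull peaked at about 18 N net and came to a hard stop. The collar top now reads about 196, against 194 at rest. Easing off before I let go.

>>> carry_out:
  slide:
    - [0.0005,0.0004,0.001]
    - [0.001,0.0008,0.002]
    - [0.001,0.0008,0.003]
    - [0.001,0.0008,0.004]
    - [0.001,0.0008,0.004]
  roll: [0,0,0,0,0]
  claw: [0.01,0.01,0.01,0.01,0.01]

```text
clock: 21.98
position: [538.3, -221.5, 388.9]
ee_rot: [0.1, 0.995, 0.0, -0.001]
contact_force: [6.2, -5.6, -10.7]
gripper_width: 18.9
grasp_force: 60.5
```

```bash
python3 s.py;python3 c.py
```

```text
shift [  0.9  -0.1 -33.1] roll -0.2 tooly 78.5 pos [ 538.3 -221.5  388.9] tilt [-0.0016  0.0012 -1.    ] F [  4.3  -5.3 -10.2] t 22.025
[-1.68 -1.82 -0.05] 19.072389468868064
F tool [-5.3 -4.3 10.2] tip depth 21.7
cap [319.3 353.6] [ 294  331   52   46 1851] [  0.2  -0.2 139.2]
10 13.5 666 [188.11 195.93 197.06]
14.5 17 708 [182.88 187.63 189.59]
25 45 8249 [156.98 158.07 158.96]
[ 538.28594185 -221.53765587  388.87711536] [  5.6812314   -4.7612379  -10.63838762] 22.075
```

>>> carry_out:
  slide:
    - [-0.0004,-0.0004,0.001]
    - [-0.0006,-0.0008,0.002]
    - [-0.0006,-0.0008,0.003]
    - [-0.0006,-0.0008,0.003]
  roll: [0,0,0,0]
  claw: [0.01,0.01,0.01,0.01]

```text
clock: 22.62
position: [538.3, -221.9, 388.0]
ee_rot: [0.1, 0.995, 0.001, -0.001]
contact_force: [5.1, -2.5, -10.2]
gripper_width: 19.2
grasp_force: 60.5
```

```bash
python3 s.py;python3 c.py
```

```text
shift [  0.9   0.3 -33.9] roll -0.2 tooly 78.5 pos [ 538.2 -221.9  388.1] tilt [-0.0011  0.0013 -1.    ] F [  4.4  -1.1 -10.9] t 22.675
[-0.38 -1.49  0.  ] 19.35753590810098
F tool [-4.6 -0.2 10.9] tip depth 22.5
cap [319.3 353.6] [ 294  331   52   46 1847] [  0.5  -0.2 138.8]
10 13.5 657 [187.81 195.48 196.7 ]
14.5 17 695 [182.85 187.54 189.39]
25 45 8279 [156.95 158.03 158.9 ]
[ 538.22665767 -221.91119702  388.06826618] [  5.36965596  -1.07913778 -11.84353289] 22.725
```

>>> carry_out:
  slide:
    - [-0.0004,0,0.001]
    - [-0.0004,0,0.002]
    - [-0.0004,0,0.002]
  roll: [0,0,0]
  claw: [0.01,0.01,0.01]

```text
clock: 23.15
position: [538.4, -222.0, 387.4]
ee_rot: [0.1, 0.995, 0.0, -0.0]
contact_force: [0.8, 2.9, -5.0]
gripper_width: 19.4
grasp_force: 61.2
```

```bash
python3 s.py;python3 c.py
```

```text
shift [  1.    0.3 -34.5] roll -0.1 tooly 78.6 pos [ 538.4 -222.   387.5] tilt [-6.e-04  8.e-04 -1.e+00] F [ 1.6  4.3 -5. ] t 23.2
[ 1.   -0.54 -0.06] 19.24202538928967
F tool [-0.8  4.5  5. ] tip depth 23.1
cap [319.3 353.7] [ 294  331   52   46 1844] [ 1.000e-01 -2.000e-01  1.393e+02]
10 13.5 648 [187.94 195.   196.22]
14.5 17 693 [183.25 187.59 189.48]
25 45 8356 [156.95 158.01 158.92]
[ 538.39153441 -221.97311669  387.40922686] [ 0.90760095  2.73018506 -4.89634847] 23.25
```

>>> carry_out:
  slide:
    - [0,0.0004,0.001]
    - [0,0.0004,0.0015]
    - [0,0.0004,0.0015]
  roll: [0,0,0]
  claw: [0.01,0.01,0.01]

```text
clock: 23.68
position: [538.5, -221.9, 386.2]
ee_rot: [0.1, 0.995, -0.0, -0.0]
contact_force: [-1.8, 3.7, -0.4]
gripper_width: 19.4
grasp_force: 61.6
```

```bash
python3 s.py;python3 c.py
```

```text
shift [  1.1   0.2 -35.8] roll -0.2 tooly 78.5 pos [ 538.5 -221.9  386.2] tilt [-5.e-04 -1.e-04 -1.e+00] F [-1.8  3.6 -0.1] t 23.725
[ 1.27  0.47 -0.  ] 19.190007214600133
F tool [2.5 3.1 0.1] tip depth 24.4
cap [319.3 353.8] [ 294  331   52   46 1842] [  0.3  -0.2 138.9]
10 13.5 630 [188.   194.17 195.31]
14.5 17 704 [183.15 187.66 189.47]
25 45 8426 [157.01 158.07 158.97]
[ 538.52948131 -221.91306458  386.20025717] [-2.18056293  3.84663755  0.06307194] 23.775
```

>>> carry_out:
  slide:
    - [0,0,0]
    - [0,0,0]
    - [0,0,0]
  roll: [0,0,0]
  claw: [0.03,0.045,0.05]

```text
clock: 24.2
position: [538.9, -222.3, 386.1]
ee_rot: [0.1, 0.995, -0.0, 0.0]
contact_force: [0.0, 0.3, -0.6]
gripper_width: 50.1
grasp_force: 0.0
```

>>> carry_out:
  slide:
    - [0,0,-0.02]
    - [0,0,-0.05]
    - [0,0,-0.1]
    - [0,0,-0.14]
    - [0.05,0,-0.14]
    - [0.05,0,-0.14]
  roll: [0,0,0,0,0,0]
  claw: [0.055,0.055,0.055,0.055,0.055,0.055]

```text
clock: 24.95
position: [487.1, -211.8, 527.0]
ee_rot: [0.1, 0.995, -0.0, 0.001]
contact_force: [-0.3, 0.1, 0.0]
gripper_width: 55.1
grasp_force: 0.0
```

```bash
python3 - <<'E'
from h import *
np.set_printoptions(precision=1,suppress=True)
get_image("wrist");st=read_state();p=get_image("wrist");q=get_image("side")
for t,z in(("spout_hub",229),("outlet",216)):
    for d in place_of(p,t)[:2]: print(t,round(d["conf"],2),np.array(d["at"]),at_z(p,d["at"],z,st),at_depth(p,d["at"],st))
    for d in place_of(q,t)[:4]: print("side",t,round(d["conf"],2),np.array(d["at"]),at_depth(q,d["at"]))
u=proj(q,[580,-225,180]).astype(int)
d=cv2.resize(q["img"][u[1]-70:u[1]+90,u[0]-70:u[0]+70],(350,400));c=cv2.resize(p["img"],(533,400))
cv2.imwrite("pics/end.png",cv2.cvtColor(np.hstack([c[:,:440],d]),cv2.COLOR_RGB2BGR));print(st["position"],st["contact_force"],st["clock"])
E
```

```text
spout_hub 0.93 [632.7 302.5] [610.2  53.7 229. ] [761.3 243.7  26.3]
spout_hub 0.57 [318.3 291.4] [ 539.9 -223.5  229. ] [ 531.2 -221.7  247. ]
side spout_hub 0.96 [390.2 406.8] [387.9 339.5  25.1]
side spout_hub 0.65 [197.  360.9] [768.2 264.7  24.8]
side spout_hub 0.62 [330.1 156.7] [ 534.8 -211.5  231.5]
outlet 0.76 [600.8  59.4] [400.1  24.7 216. ] [391.7 193.2   2.6]
outlet 0.72 [316.5 383.2] [ 644.5 -246.8  216. ] [ 625.7 -242.7  238.6]
side outlet 0.94 [386.7 344.5] [388.8 177.9  -1.7]
side outlet 0.74 [238.4 465.7] [639.3 457.6  15.6]
side outlet 0.71 [284.3 156.6] [ 735.1 -641.4   -1.1]
side outlet 0.65 [213.2 308.2] [786.3  99.8  -0.2]
[ 488.4 -212.   526.7] [-0.2  0.8 -0.3] 25.0
```

View pics/end.png

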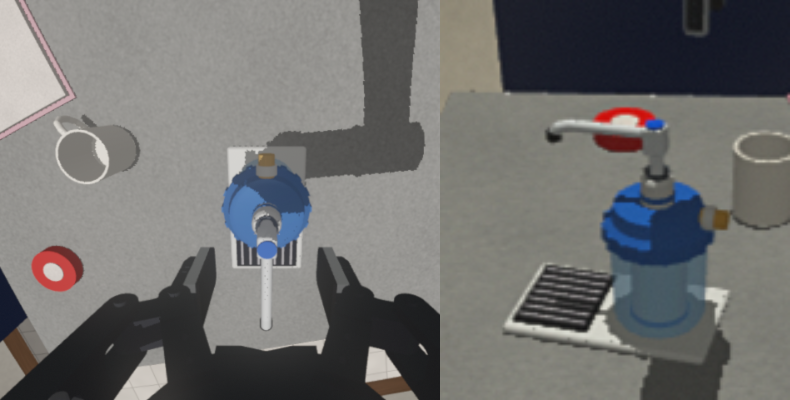

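The spout stands upright in the port, with its outlet at (644,-247) over the tray centre (about (648,-244)). The gripper is clear. Handing in.

```bash
python3 -c "from bench import *; print(job_done())"
```

```text
the job is handed in; nothing more can be done
None
```

The chrome spout is seated in the filter port with its outlet over the drip tray; it was pulled up at about 18 N until the collar rose, let go, and the job is handed in.

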